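Chuck a roller end cap and hold the lever at the third click

TASK

Chuck a roller end cap so that its screw can be driven: set the cap that lies open rim down, still rim down, fully home over the plug in the middle of the lever chuck, and let go of it. Then take the chuck's lever by its black handle and swing it clockwise, seen from above, by three clicks and no more, so that the jaws grip the cap, and finish while holding the lever right there, because it springs back open when released. Leave the other cap, the gauge pin and the bearing where they are.

Things in the scene. Friction and masses are not known exactly. Their poses are not given: they have to be found in the camera images.
- cap: The roller end cap to be chucked: round grey plastic cup, 40 mm outside diameter, lying open rim down, closed end up. 30 mm from rim to closed face, with a boss of 18 mm diameter and 3 mm height (dark screw hole in it) on the closed face; wall 3.5 mm, bore 33 mm and 26 mm deep; about 40 g. Origin: centre of the rim plane; z points to the closed end.
- spare_cap: An equal cap lying the other way: open rim up, standing on its boss. Origin: centre of its rim plane, here 33 mm above the bench; its z axis points down. Not used. (The cleaner housing, about 215 mm high, fills the bench to the left of the caps and the chuck from y = -0.05 m on; a gripper closing along x clears it. Beside the lever handle one closing along y has more room.)
- chuck: The hand-lever chuck, bolted to the bench, 140 mm in diameter at the foot: grey flange, dark toothed ring with the lever, round steel face (100 mm diameter, top 45 mm above the bench) with a dark plug in the middle and three steel jaws; a small block with the click pawl stands out at one side of the foot. Origin: on the axis at bench height, z up.
- seat (a point): Point on the chuck axis at the face, 45 mm above the bench, where the rim of the cap comes to rest. The plug stands round it: 30 mm diameter, 10 mm high, its top edge chamfered to 24 mm, so the cap has about 1.5 mm of play to each side on it.
- jaw0: One of three equal jaws at 120 degrees on the chuck face, 13 mm wide and 10 mm high (tops 55 mm above the bench). Open, their tips stand 23.5 mm from the axis; each click moves all three 2 mm inwards: they touch the cap just before the second click and grip it, through springs, at the third with some 10 N each. Origin: at the tip, on the face.
- jaw1: Second jaw, as jaw0.
- jaw2: Third jaw, as jaw0.
- lever_grip: Upright black round handle at the end of the flat steel lever, 22 mm diameter and 38 mm tall, from 36 to 74 mm above the bench, 140 mm from the chuck axis. It spins freely on its pin. The lever bar below it is 31 mm above the bench at its top. Origin: centre of the handle's underside, z up.
- lever (a joint): Lever angle, rad: 0 at rest (jaws open), grows clockwise seen from above about the chuck axis; stop at 1.05. Clicks at 0.209, 0.419, 0.628, 0.838 (29 mm apart at the handle): the push on the handle eases to 3 to 6 N, then jumps by 5 to 8 N (to some 12 N) within 5 mm as the pawl drops into the notch. Notches do not lock: a spring swings the lever back to 0 when let go.
- gauge_pin: Stepped steel gauge pin standing on its end, 25 mm diameter, 72 mm tall, behind the work. Bystander. Origin: centre of its underside.
- bearing: Ball bearing lying flat, 32 mm diameter, 10 mm high, at the right. Bystander. Origin: centre of its underside.
Not all that is in view belongs to the job. What is shaped like the cap but orange or turquoise is not meant.

How it is judged:
On the way, in this order (a step that is already met when the one before it is completed fails the run):
1. the cap sits rim down, fully home over the plug, released by the fingers, with the lever still at rest (z of cap in the frame of seat below 0.002 m and angle between cap's own z axis and vertical below 0.06 rad and horizontal distance between cap and seat below 0.005 m and contact force between the fingers and cap below 0.1 N and value of joint lever below 0.1 rad), for 0.2 s.
2. the lever is swung past its third click and held between there and the fourth, with the jaws on the cap (value of joint lever between 0.534 and 0.723 rad and contact force between jaw0 and cap above 1 N), for 0.2 s.
At the end, for the whole second after the job is handed in: The lever is held by its handle at the third click (0.534 to 0.723 rad, still), and each jaw presses on the cap with over 1 N; the cap sits rim down, within 2 mm of the chuck face, 3 mm of its axis and 0.06 rad of upright, not touched by the fingers (all of step 2 and velocity of joint lever between -0.1 and 0.1 rad/s and contact force between the fingers and lever_grip above 0.5 N and z of cap in the frame of seat below 0.002 m and angle between cap's own z axis and vertical below 0.06 rad and horizontal distance between cap and seat below 0.003 m and contact force between the fingers and cap below 0.1 N and contact force between each of jaw1, jaw2 and cap above 1 N); the arm keeps its last pose, push and grip.
It fails at once if the lever is swung on to the fourth click (over 0.78 rad) (value of joint lever above 0.78 rad).
It fails at once if the other cap, the gauge pin or the bearing is disturbed (distance of any of spare_cap, gauge_pin, bearing from where it was at the start of the episode above 0.015 m).
It also fails if it takes over 69 s, if anything falls off the work surface, if the arm or the gripper's body presses on something with over 40 N, if the wrist force passes 120 N, or if a joint passes its speed limit or range.

ROBOT

A 6-joint arm with a two-finger parallel gripper is mounted at the origin on a cart in front of the work surface, level with it; the furniture and walls round the work are solid. World frame = base frame: x ahead of the robot, y to its left, z up, the work surface at z = 0. Lengths are in m, angles in rad, forces in N, time in s.
With the tool pointing down it reaches from about 0.3 to 0.75 m from the base axis. Payload 8.5 kg.
Tool frame: the origin (TCP) lies between the finger pads; the fingertips stand 25 mm ahead of it and the grasp point (between the pads) lies 6 mm ahead of it; z points along the fingers, y is the line along which they close (so a half turn about z gives the same grasp; the last joint's range is limited). The gripper opens to 88 mm and grips with 3 to 60 N. Pads are 18 mm wide; open, the fingers measure 123 mm over their backs; the gripper's body (75 mm by 187 mm) begins 45 mm behind the grasp point.
Start: joints at [-1.37, 0.381, 1.297, -0, 1.464, -0.215], TCP at [0.222, -0.503, 0.226] pointing down, gripper open.
Joint ranges: [-3.11, 3.11], [-0.89, 2.33], [0.22, 2.48], [-1.42, 4.56], [0.17, 2.85], [-2.88, 2.88]. Speed limits (rad/s): [2.39, 2.39, 3.14, 3.14, 3.14, 3.14].

INTERFACE

Orientations are given as a rotation vector (axis times angle).
In Python, from cell import sensors, imaging, r gives the robot as it stands.
- The arm moves only by the shell command python3 -m pendant 'ROWS' [OPENING] [FORCE]. ROWS is JSON, a list of rows, each a list of 4 numbers: the shift along the tool's x, y, z in units of 25 mm (1.0 is 25 mm), then the turn about the tool's z in degrees. A call has 1 to 10 rows; each row shifts and turns the commanded pose from where the row before left it, along the tool's axes as they then stand; what a row does not reach is not made up. A row lasts 1/12 s, in which the tool goes at most 41.7 mm and 7.16 degrees, less where a joint would pass 70% of its speed; a pose out of reach is approached as far as the arm can. A call is refused whole if a number of a shift passes 1 or a number of a turn 7.16, either way. A call with a gripper value outside its range is refused whole. OPENING is the opening, from -1 (shut) to 1 (fully open), set as the call begins (- or left out, the last holds). The fingers move at their own pace and stop on an object; FORCE is the grip in N (left out, the last holds). Time passes only in rows, so rows that do not move let the fingers close. It gives the time, the measured TCP pose, the force, the opening and the grip force at its end, in the units of the state.
- sensors.get_obs(): the state, without advancing time (a new reading comes with each control period).
- imaging.grab_frame(name): name is "scene" or "top"; returns the picture (400x640x3 uint8, red, green, blue); there is no depth.
- imaging.calibration(name): a dict with "camera_matrix" (3x3 intrinsics, pixels), "R" (3x3) and "t" (3): a world point X has camera coordinates R X + t. Camera axes: x right, y down, z forward; pixel columns grow to the right and rows downward; lengths in m; the calibration is good to about 2 mm. A picture is of the moment at which its call begins. calibration takes no time and is no camera call.
- r.job_done(): hands the job in; it is judged then, once.
The state is a dict: "t": time; "joint_positions": joint angles; "qd": joint speeds; "joint_torque": joint torques, N m; "eef_pos": TCP position; "tcp_rot": TCP orientation; "ft_force": force on the tool from outside, world axes, zero at the start; "ft_torque": the same for the moment, N m; "width": finger opening in m; "grasp_force": force on a finger pad.
Only numpy, scipy, OpenCV 4.12 (cv2) and the standard library are available. Lean on these libraries where they do the work, as an engineer would, in place of code of your own. Each camera call takes 0.05 s, during which the arm holds its last target. There are 200 camera calls.

## Working session

There is one attempt and no reset: what is moved stays moved. The work goes in short steps, Python scripts to look and compute and a shell command to move; the robot and the scene stay as the last step left them, time stands still between calls to the robot, and variables do not carry over. Pictures are saved under pics/ and viewed, at most 10 in all, crops included, and the job is handed in when it is done.

```bash
ls; mkdir -p pics
python3 - <<'E'
from cell import sensors, imaging, r
import cv2,numpy as np
for n in("scene","top"):
    im=imaging.grab_frame(n); cv2.imwrite(f"pics/{n}0.png",im[:,:,::-1])
    c=imaging.calibration(n); R=np.array(c["R"]);t=np.array(c["t"]); print(n,c["camera_matrix"],-R.T@t,R[2])
print(sensors.get_obs())
E
```

```text
pics
scene [[365.33528608   0.         317.80461558]
 [  0.         365.33528608 203.18659711]
 [  0.           0.           1.        ]] [ 0.13949634 -0.78736899  0.54673161] [ 0.56440963  0.59310622 -0.57416617]
top [[505.71299436   0.         317.45467206]
 [  0.         505.71299436 200.55606526]
 [  0.           0.           1.        ]] [ 0.5649682  -0.27315909  0.91745557] [ 0.02293214 -0.01424982 -0.99963546]
{'t': 0.1, 'joint_positions': array([-1.37033971e+00,  3.81122403e-01,  1.29815228e+00,  2.61532027e-05,
        1.46358866e+00, -2.15310466e-01]), 'qd': array([-0.00062429, -0.00159582, -0.00388053,  0.00103604, -0.00033647,
       -0.00097902]), 'joint_torque': array([ 5.19969049e-03, -4.38649070e+01, -2.24909967e+01,  7.14940997e-02,
        3.42334039e-02, -6.17036994e-05]), 'eef_pos': array([ 0.22208629, -0.50288241,  0.22541389]), 'tcp_rot': array([-3.07271172e+00, -6.48125112e-01, -5.56430411e-05]), 'ft_force': array([ 0.52501328, -0.14609762, -0.13546676]), 'ft_torque': array([-0.01841497, -0.0177025 , -0.02142424]), 'grasp_force': 0.0, 'width': 0.0882365813235248}
```

View pics/scene0.png

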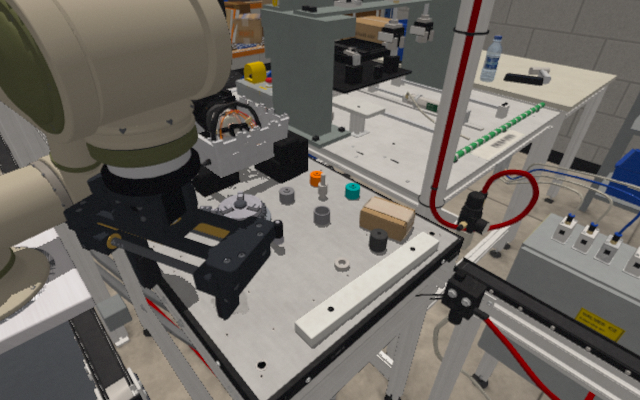

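View pics/top0.png

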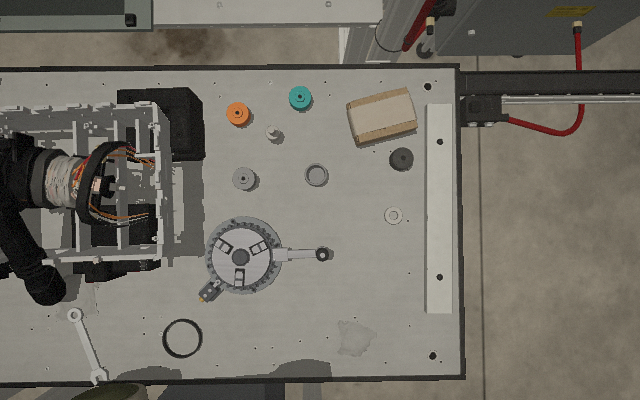

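The scene view shows the cap at about (287,195), the spare at (321,214), the gauge pin at (323,188) and the bearing at (342,265). The chuck is around (238,208), partly hidden by the gripper. In the top view the cap is at (245,179), the spare at (316,175), the chuck at (240,257), the handle at (323,254), the pin at (273,132) and the bearing at (394,215).

```bash
cat > h.py <<'E'
import numpy as np,cv2
from cell import sensors,imaging,r
C={n:imaging.calibration(n) for n in("scene","top")}
def ray(n,p):
    c=C[n];K=np.array(c["camera_matrix"]);R=np.array(c["R"]);t=np.array(c["t"])
    return -R.T@t, R.T@np.linalg.inv(K)@np.array([p[0],p[1],1.])
def plane(n,p,z):
    o,d=ray(n,p); return o+d*(z-o[2])/d[2]
def proj(n,X):
    c=C[n];q=np.array(c["camera_matrix"])@(np.array(c["R"])@np.array(X)+np.array(c["t"])); return q[:2]/q[2]
def tri(pt,ps):
    o,d=ray("top",pt);e,f=ray("scene",ps)
    A=np.stack([d,-f],1);s=np.linalg.lstsq(A,e-o,rcond=None)[0]
    a,b=o+s[0]*d,e+s[1]*f; return (a+b)/2,np.linalg.norm(a-b)
def crop(n,x0,y0,x1,y1,s,out,im=None):
    im=imaging.grab_frame(n) if im is None else im
    cv2.imwrite(out,cv2.resize(im[y0:y1,x0:x1,::-1],None,fx=s,fy=s,interpolation=cv2.INTER_CUBIC))
E
python3 - <<'E'
from h import *
crop("top",195,140,345,310,3.5 and 4,"pics/t1.png") if 0 else crop("top",195,155,345,305,4,"pics/t1.png")
crop("scene",200,160,380,280,4,"pics/s1.png")
for n,p,z in[("cap",(245,179),.033),("chuck",(240,257),.055),("grip",(323,254),.074),("spare",(316,175),.033),("pin",(273,132),.072),("bear",(394,215),.01)]: print(n,plane("top",p,z),proj("scene",plane("top",p,z)))
E
```

```text
cap [ 0.62459388 -0.15963375  0.033     ] [286.47043554 189.99363698]
chuck [ 0.49060982 -0.15264842  0.055     ] [239.71925476 201.58702833]
grip [ 0.49521576 -0.29322314  0.074     ] [277.84981681 221.89007777]
spare [ 0.63006181 -0.2838181   0.033     ] [321.13181506 210.38255759]
pin [ 0.70023016 -0.21225844  0.072     ] [322.15507471 174.79779126]
bear [ 0.55801886 -0.4233524   0.01      ] [341.82086596 262.4455145 ]
```

View pics/t1.png

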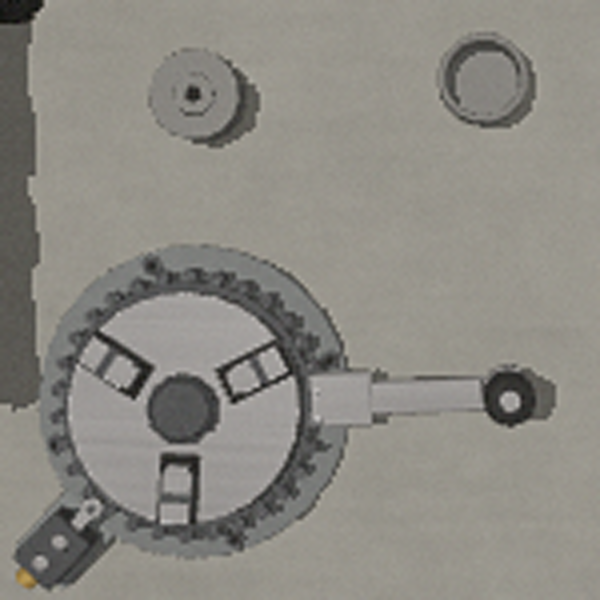

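View pics/s1.png

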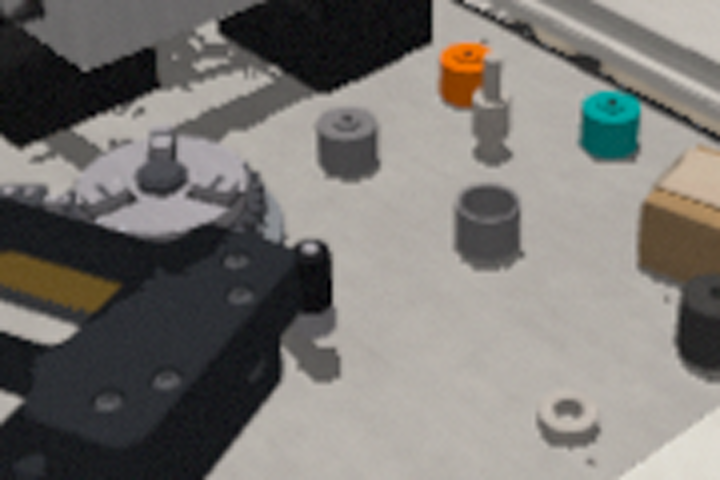

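The top crop shows the cap's screw hole at (243.2,178.2), the plug at (240.7,257.0) and the handle top at (322.5,254.7), with the lever pointing right (-y). In the scene crop the hole is at (287,190), the plug at (240,203) and the handle top at (278,222). Next I refine these with masks and triangulate.

Run:
```python
from h import *
T=imaging.grab_frame("top").astype(int);S=imaging.grab_frame("scene").astype(int)
def dark(im,cx,cy,w,th,area=None):
    g=im.sum(2)[cy-w:cy+w+1,cx-w:cx+w+1]/3
    n,l,st,ce=cv2.connectedComponentsWithStats((g<th).astype(np.uint8))
    return [(st[i][4],np.round(ce[i]+[cx-w,cy-w],2),st[i][2:4]) for i in range(1,n) if st[i][4]>1]
print("hole top",dark(T,243,178,4,90)); print("plug top",dark(T,241,257,11,100)); print("grip top",dark(T,322,255,9,70))
print("hole sc",dark(S,287,190,3,75)); print("plug sc",dark(S,240,203,9,95)); 
def bright(im,cx,cy,w,th):
    g=im.sum(2)[cy-w:cy+w+1,cx-w:cx+w+1]/3;ys,xs=np.nonzero(g>th);return len(xs),xs.mean()+cx-w,ys.mean()+cy-w
print("pin top",bright(T,322,255,3,110),"pin sc",bright(S,278,222,3,110))
print(T.sum(2)[251:260,317:329]//3); print(S.sum(2)[186:195,281:294]//3); print(S.sum(2)[218:228,271:285]//3); print(S.sum(2)[196:212,231:250]//3)
```

```text
hole top [(np.int32(13), array([242.62, 178.08]), array([4, 5], dtype=int32))]
plug top [(np.int32(13), array([230.77, 247.85]), array([3, 6], dtype=int32)), (np.int32(21), array([250.86, 249.57]), array([ 4, 10], dtype=int32)), (np.int32(247), array([240.37, 256.96]), array([18, 17], dtype=int32)), (np.int32(4), array([236.5, 268. ]), array([4, 1], dtype=int32))]
grip top [(np.int32(118), array([321.93, 253.87]), array([13, 14], dtype=int32))]
hole sc []
plug sc [(np.int32(115), array([240.09, 202.71]), array([13, 15], dtype=int32)), (np.int32(7), array([248.29, 208.  ]), array([3, 3], dtype=int32)), (np.int32(8), array([231.88, 209.12]), array([3, 3], dtype=int32))]
pin top (20, np.float64(322.1), np.float64(254.95)) pin sc (14, np.float64(277.7857142857143), np.float64(220.14285714285714))
[[ 46  53  56  57  56  58  52  54  45  49  40  88]
 [ 52  56  57  52  55  70  51  48  49  49  50  62]
 [ 50  56  56  81 168 160 162  90  51  50  44  66]
 [ 49  57  64 160 161 157 155 165  41  54  47  43]
 [ 52  58  63 171 158 156 155 166  61  48  49  47]
 [ 47  45  52 108 156 156 155 162  46  44
[... 1847 characters left out ...]
  79  79  80  82  80  79  67  64  93 154 169
  159]
 [162 165 135  88  69  71  76  78  77  75  74  73  67  64  60  86 148 172
  167]
 [162 163 151  98  65  66  67  70  68  65  66  65  60  53  47  82 138 161
  158]
 [149 158 163 102  50  58  64  63  62  63  66  55  48  42  76 132 136 103
  109]
 [105 127 158 129  72  47  40  40  43  44  45  43  50  92 134 151 110  88
   89]
 [ 89  70 122 159 130 104  91  88  65  54  59  94 111 157 170 123  57  66
   82]
 [ 80  53  55 136 162 163 151 145 122 114 119 155 167 170 169 134 105  86
   92]
 [ 73  61  90 131 158 163 166 165 165 167 168 166 168 169 169 171 170 153
  147]
 [116 123 153 163 165 166 166 164 166 166 167 168 167 167 170 169 169 171
  171]]
```

Run:
```python
from h import *
for n,a,b,z in[("hole",(242.6,178.1),(286.5,189.4),.033),("plug",(240.4,257),(240,203.2),.055),("grip",(322.1,254.95),(277,221.4),.074)]:
    X,g=tri(a,b); print(n,X.round(4),"gap",round(g,4),plane("top",a,z).round(4),plane("scene",b,z).round(4))
p=plane("top",(240.4,257),.055);q=plane("top",(322.1,254.95),.074);print(np.hypot(*(p-q)[:2]),np.arctan2(*(q-p)[1::-1]))
# chuck face circle fit & cap silhouette centre from the top
T=imaging.grab_frame("top");g=cv2.GaussianBlur(cv2.cvtColor(T,cv2.COLOR_RGB2GRAY),(3,3),0)
face=(T.astype(int).sum(2)/3>145).astype(np.uint8)[215:300,200:285]
n,l,st,ce=cv2.connectedComponentsWithStats(face)
for i in range(1,n):
    if st[i][4]>500:
        c=cv2.findContours((l==i).astype(np.uint8),0,1)[0][0];h=cv2.convexHull(c);print(st[i],cv2.minEnclosingCircle(h),cv2.fitEllipse(h))
print(T[170:188:2,228:258:2].astype(int).sum(2)//3)
```

```text
hole [ 0.6268 -0.1558  0.032 ] gap 0.0014 [ 0.6262 -0.1555  0.033 ] [ 0.6264 -0.1575  0.033 ]
plug [ 0.4904 -0.1529  0.0506] gap 0.0005 [ 0.4906 -0.1533  0.055 ] [ 0.4875 -0.1587  0.055 ]
grip [ 0.4939 -0.2918  0.0752] gap 0.0004 [ 0.4937 -0.2917  0.074 ] [ 0.4949 -0.2907  0.074 ]
0.1384109697322209 -1.5486873322798556
[  12   13   58   57 1817] ((40.355384826660156, 41.601539611816406), 28.714752197265625) ((40.38655471801758, 41.60525894165039), (56.994956970214844, 57.2173957824707), 37.293460845947266)
[ 15  47  70  38 639] ((49.5, 65.5), 39.14725875854492) ((50.39423370361328, 83.01233673095703), (45.062721252441406, 110.3719253540039), 56.07929229736328)
[[144 145 146 145 128 128 131 131 131 131 133 128  89 147 148]
 [145 148 148 126 131 133 131 133 133 130 130 133 126  97 150]
 [146 146 149 132 128 131 128 130 131 105 134 129 135  59  97]
 [143 150 136 129 132 122 132  87 113 135 133 130 132  86  75]
 [146 146 129 131 131 116 133  36  43 135  69 133 135  96  76]
 [145 144 113 129 130 131 135 108 135 135 112 134 130 102  76]
 [144 145 149 132 129 132  89 135 137  92 132 131 135  58  88]
 [149 147 149 121 132 132 134 134 132 135 132 130 138  59  93]
 [148 146 146 146 130 131 131 132 131 132 136 138  63  83  88]]
```

```bash
python3 -m pendant '[[0,0,0,-7.1],[0,0,0,-7.1],[0,0,0,-7.1],[0,0,0,-7.1],[0,0,0,-7.1],[0,0,0,-7.1],[0,0,0,-7.1],[0,0,0,-7.1],[0,0,0,-7.1],[0,0,0,-2.3]]' 1
cat >> h.py <<'E'
from scipy.spatial.transform import Rotation as Ro
def go(X):
    o=sensors.get_obs();M=Ro.from_rotvec(o["tcp_rot"]).as_matrix()
    print("t",round(o["t"],2),"at",o["eef_pos"].round(4),"yaw y",np.degrees(np.arctan2(M[1,1],M[0,1])).round(2),"tilt",np.degrees(np.arccos(-M[2,2])).round(2),"units",(M.T@(np.array(X)-o["eef_pos"])/.025).round(3),"F",o["ft_force"].round(1),"w",round(o["width"],4))
E
python3 - <<'E'
from h import *
print(plane("top",(240.39,256.6),.045))
go([.626,-.156,.12])
E
```

```text
t: 1.18
eef_pos: [0.2221, -0.5031, 0.2259]
tcp_rot: [-2.214, -2.229, -0.0]
ft_force: [-0.5, -0.3, 0.2]
width: 0.0884
grasp_force: 0.0
[ 0.49042338 -0.15192637  0.045     ]
t 1.18 at [ 0.2221 -0.5031  0.2259] yaw y 0.39 tilt 0.01 units [13.772 16.25   4.237] F [-0.5 -0.3  0.2] w 0.0884
```

```bash
python3 -m pendant '[[0.8,0.95,0,-0.4],[0.8,0.95,0,0],[0.8,0.95,0,0],[0.8,0.95,0,0],[0.8,0.95,0,0],[0.8,0.95,0,0],[0.8,0.95,0,0],[0.8,0.95,0,0],[0.8,0.95,0,0],[0.8,0.95,0,0]]' >/dev/null
python3 -m pendant '[[0.8,0.95,0,0],[0.8,0.95,0,0],[0.8,0.95,0,0],[0.8,0.95,0,0],[0.8,0.95,0,0],[0.8,0.95,0.5,0],[0.8,0.95,0.5,0],[0.2,0,0.5,0],[0,0,0.5,0],[0,0,0,0]]' >/dev/null
python3 - <<'E'
from h import *
go([.6262,-.1562,.039])
E
```

```text
t 2.85 at [ 0.6228 -0.1542  0.1731] yaw y 0.49 tilt 0.28 units [-0.091  0.158  5.364] F [ 0.4 -0.7 -0.4] w 0.0882
```

```bash
python3 -m pendant '[[-0.09,0.16,0.8,0.4],[0,0,0.8,0],[0,0,0.8,0],[0,0,0.8,0],[0,0,0.5,0],[0,0,0,0],[0,0,0,0],[0,0,0,0]]' >/dev/null
python3 - <<'E'
from h import *
go([.6262,-.1562,.039])
crop("scene",200,130,360,250,5,"pics/s2.png")
E
```

```text
t 3.52 at [ 0.6281 -0.158   0.085 ] yaw y 0.01 tilt 0.13 units [ 0.075 -0.078  1.839] F [-0.3 -0.7 -0.2] w 0.0879
```

View pics/s2.png

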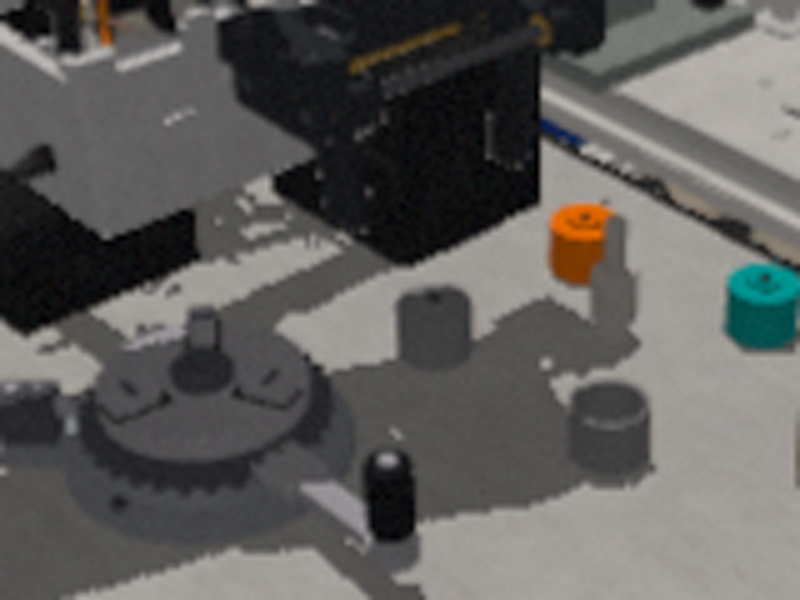

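The crop shows the cap at (434,325) and the chuck face at (205,375), both now fully visible. The dark fingers merge with the black box behind them, so I check where they should project before going down.

Run:
```python
from h import *
for X in[(.575,-.158,.06),(.68,-.158,.06),(.575,-.158,.09),(.68,-.158,.1)]: print(X,(proj("scene",X)-[200,130])*5)
o=sensors.get_obs();print(o["eef_pos"],o["joint_positions"])
S=imaging.grab_frame("scene").astype(int);T=imaging.grab_frame("top").astype(int)
s=S.sum(2)/3
# dark plug/jaw view now unobstructed; face circle of chuck in scene
crop("scene",240,130,320,190,10,"pics/s3.png",np.clip(S*2.5,0,255).astype(np.uint8))
```

```text
(0.575, -0.158, 0.06) [349.74339688 289.04415541]
(0.68, -0.158, 0.06) [511.04745851 217.22739302]
(0.575, -0.158, 0.09) [346.00485616 236.64133016]
(0.68, -0.158, 0.1) [510.31092503 149.59280249]
[ 0.62808222 -0.15795309  0.08506733] [-4.28813735e-01  6.68028069e-01  1.20848599e+00 -9.87589741e-07
  1.26257847e+00 -4.29004129e-01]
```

View pics/s3.png

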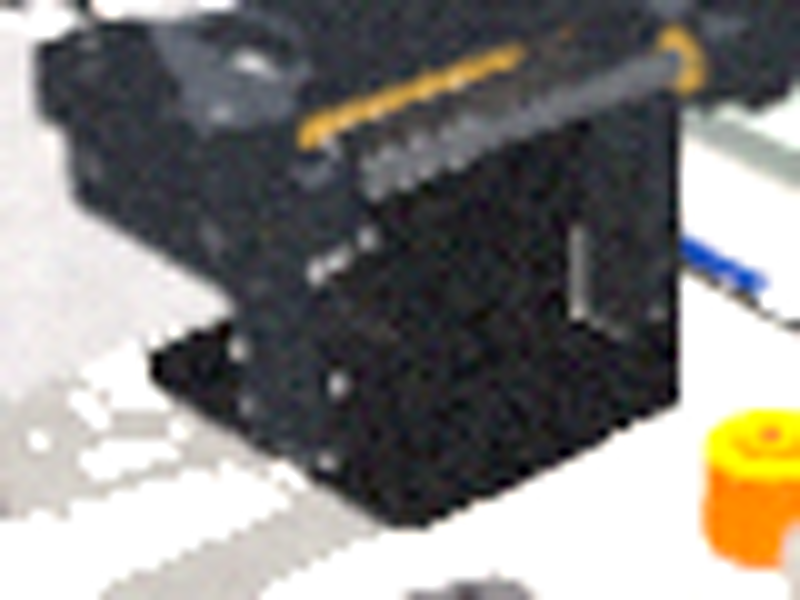

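The finger tips show about 28 mm higher in the picture than I computed, or they are hidden against the black box. Going down to the planned height is safe either way, so I descend and look again.

```bash
python3 -m pendant '[[0.08,-0.08,0.5,0],[0,0,0.5,0],[0,0,0.5,0],[0,0,0.34,0],[0,0,0,0],[0,0,0,0],[0,0,0,0]]' >/dev/null
python3 - <<'E'
from h import *
go([.6262,-.1562,.039])
S=imaging.grab_frame("scene").astype(int)
crop("scene",240,130,320,190,10,"pics/s4.png",np.clip(S*2.5,0,255).astype(np.uint8)) if 0 else crop("scene",240,140,340,215,8,"pics/s4.png",np.clip(S*2,0,255).astype(np.uint8))
E
```

```text
t 4.25 at [ 0.6259 -0.1557  0.0384] yaw y 0.02 tilt 0.08 units [-0.019  0.011 -0.025] F [ 0.5  0.3 -0.5] w 0.0883
```

View pics/s4.png

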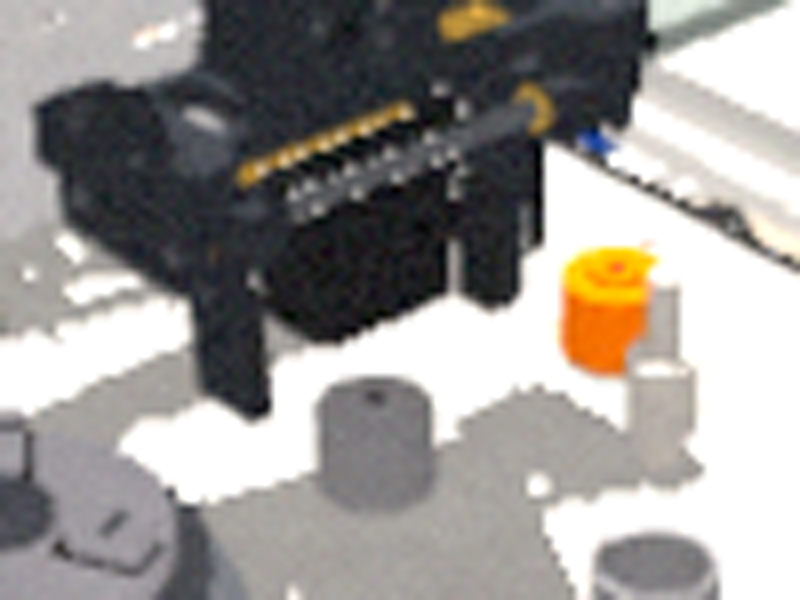

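The fingers (left tip at about (260,415), right at (505,305) in this crop) don't yet straddle the cap at (375,445) as expected. I work out where these pixels lie in the world.

Run:
```python
from h import *
for z in(.0135,.025,.038,.05): print(z,"L",plane("scene",(272.3,191.8),z).round(4),"R inner",plane("scene",(298.6,178.5),z).round(4),"R outer",plane("scene",(305,176),z).round(4))
print([(proj("scene",(x,y,.0135))-[240,140])*8 for x,y in((.582,-.165),(.582,-.147),(.67,-.165),(.67,-.147))])
crop("top",140,80,340,230,4,"pics/t4.png",np.clip(imaging.grab_frame("top").astype(int)*2,0,255).astype(np.uint8))
```

```text
0.0135 L [ 0.6095 -0.1177  0.0135] R inner [ 0.7057 -0.1123  0.0135] R outer [ 0.7282 -0.1139  0.0135]
0.025 L [ 0.5993 -0.1322  0.025 ] R inner [ 0.6935 -0.1268  0.025 ] R outer [ 0.7155 -0.1284  0.025 ]
0.038 L [ 0.5879 -0.1485  0.038 ] R inner [ 0.6797 -0.1433  0.038 ] R outer [ 0.7011 -0.1449  0.038 ]
0.05 L [ 0.5773 -0.1636  0.05  ] R inner [ 0.667  -0.1585  0.05  ] R outer [ 0.6879 -0.16    0.05  ]
[array([279.5939251 , 507.28150788]), array([245.18549397, 483.16625943]), array([490.10555213, 406.28875393]), array([455.15073526, 384.48319302])]
```

View pics/t4.png

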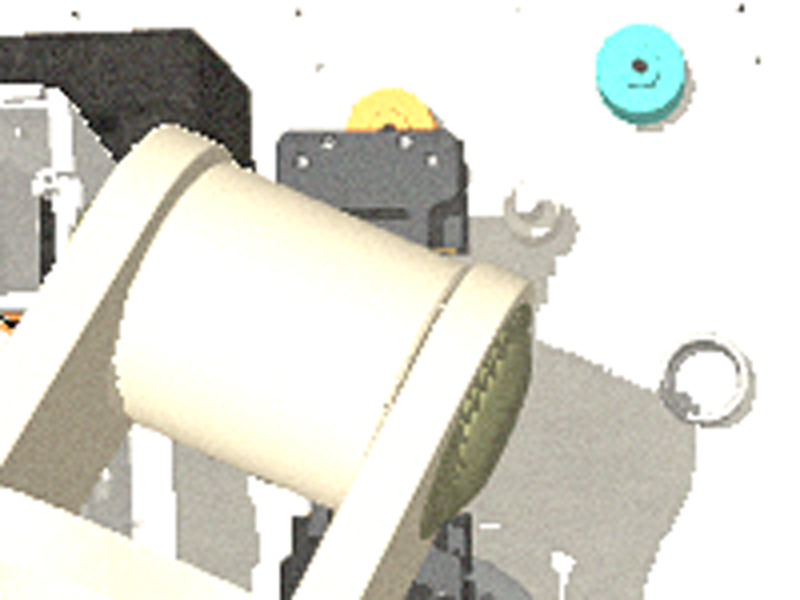

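The top view shows the gripper body centred at about x = 373 in this crop, over the cap, and fits a tip height near 50 mm, not the 14 mm expected. A gentle close tests this safely: if the fingers straddle the cap they stop at 40 mm, otherwise they pass over it.

```bash
python3 -m pendant '[[0,0,0,0],[0,0,0,0],[0,0,0,0],[0,0,0,0],[0,0,0,0],[0,0,0,0]]' -0.05 5
python3 - <<'E'
from h import *
S=imaging.grab_frame("scene").astype(int)
crop("scene",240,140,340,215,8,"pics/s5.png",np.clip(S*2,0,255).astype(np.uint8))
E
```

```text
t: 4.85
eef_pos: [0.6255, -0.1555, 0.0374]
tcp_rot: [-2.221, -2.222, -0.0]
ft_force: [-0.3, -0.2, -0.3]
width: 0.0499
grasp_force: 0.0
```

View pics/s5.png

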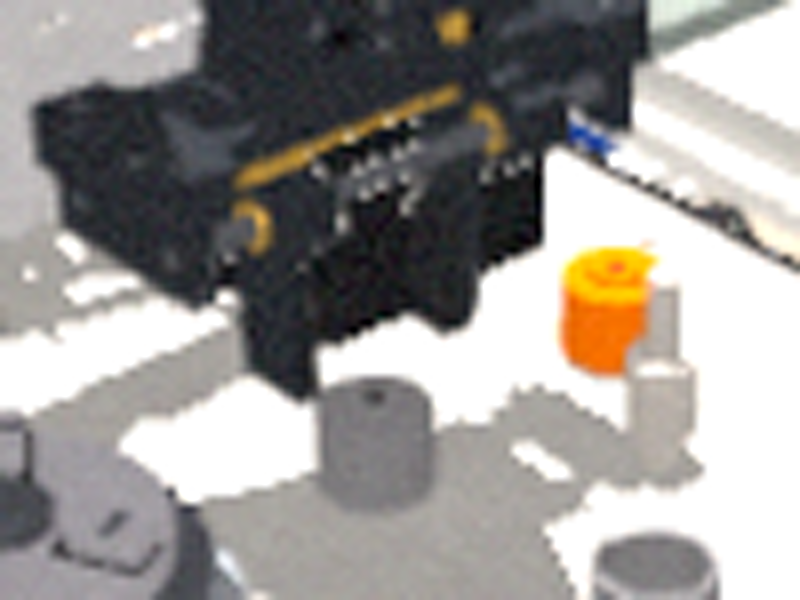

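The fingers (tips at about (312,395) and (430,320)) stand clearly above the cap, which hasn't moved at (375,445). The real tips therefore stand tens of mm above where the state and given geometry put them. I compute that offset, then confirm it by feeling for the bench.

```bash
python3 -m pendant '[[0,0,0.4,0],[0,0,0.2,0],[0,0,0,0],[0,0,0,0],[0,0,0,0]]' 1 20
python3 - <<'E'
from h import *
for z in(.04,.045,.05,.055): print(z,"L",plane("scene",(279,189.4),z).round(4),"R",plane("scene",(293.7,180),z).round(4))
S=imaging.grab_frame("scene").astype(int).sum(2)//3
# lowest dark pixel of each finger now
for lab,(a,b) in {"L":(262,278),"R":(296,308)}.items():
    m=S[150:215,a:b]<50; ys,xs=np.nonzero(m); k=ys>=ys.max()-1; print(lab,ys.max()+150,xs[k].mean()+a)
E
```

```text
t: 5.32
eef_pos: [0.6255, -0.1556, 0.0224]
tcp_rot: [-2.221, -2.222, 0.0]
ft_force: [1.1, 0.3, 1.7]
width: 0.0773
grasp_force: 0.0
0.04 L [ 0.6055 -0.1534  0.04  ] R [ 0.6629 -0.143   0.04  ]
0.045 L [ 0.6009 -0.1597  0.045 ] R [ 0.6577 -0.1494  0.045 ]
0.05 L [ 0.5963 -0.1659  0.05  ] R [ 0.6526 -0.1558  0.05  ]
0.055 L [ 0.5918 -0.1722  0.055 ] R [ 0.6474 -0.1621  0.055 ]
L 214 263.5
R 183 299.1818181818182
```

```bash
python3 -m pendant '[[0,0,0,0],[0,0,0,0],[0,0,0,0]]'; python3 -m pendant '[[0,0,0.12,0],[0,0,0.12,0],[0,0,0,0],[0,0,0,0]]'
python3 - <<'E'
from h import *
S=imaging.grab_frame("scene").astype(int).sum(2)//3
print(S[180:212,262:284])
E
```

```text
t: 5.62
eef_pos: [0.6256, -0.1555, 0.0226]
tcp_rot: [2.221, 2.222, 0.0]
ft_force: [-0.0, 0.2, 0.6]
width: 0.0883
grasp_force: 0.0
t: 5.95
eef_pos: [0.6254, -0.1555, 0.0161]
tcp_rot: [-2.221, -2.222, 0.0]
ft_force: [0.2, 0.3, 0.4]
width: 0.0881
grasp_force: 0.0
[[ 34  24  25  21  23  23  21  20  27  19  21  24  20  31  41  28  14  16
   15  13  17  15]
 [ 30  25  21  22  23  26  18  19  24  20  30  33  46  59  55  34  16  16
   12  17  16   9]
 [ 22  22  20  22  24  19  22  22  22  26  50  60  76  80  81  66  49  26
   24  29  22  79]
 [ 17  17  22  23  20  24  24  19  18  28  53  70  78  80  80  80 102 100
   97  98  97 141]
 [ 31  25  20  27  29  23  24  21  23  20  19  53  77 102 111 110 142 154
  155 156 155 156]
 [ 52  37  22  26  31  24  21  20  22  20  15  75 104 144 154 154 154 152
  152 152 152 154]
 [ 77  55  31  23  15  23  18  20  20  26  16 104 144 154 152 152 153 151
  151 150 142 139]
 [ 79  62  34  20  21  16  19  21  23  20  20 113 150 155 153 154 154 152
  142 133 108  95]
 [ 80  66  38  23  20  22  22  23  19  21  16 132 153 153 153 154 155 149
  111  72  62  61]
 [
[... 1437 characters left out ...]
1  81  81  81  82  81  79  78
   80  78  81  78]
 [ 47  39  42  60  76  79  82  81  80  81  80  81  82  82  81  83  81  82
   80  81  81  80]
 [ 48  39  35  45  69  80  80  80  82  80  82  82  83  81  80  82  80  82
   80  80  81  82]
 [ 47  37  39  40  64  76  80  79  78  81  81  82  83  80  80  80  78  80
   80  81  80  81]
 [ 48  38  40  39  58  68  78  79  81  81  81  84  83  82  82  81  82  82
   81  80  81  81]
 [ 44  36  35  39  52  66  71  77  81  80  80  80  81  81  79  79  79  80
   81  78  80  78]
 [ 43  36  39  40  50  64  68  74  78  82  81  81  80  82  80  80  79  79
   80  76  79  79]
 [ 38  38  39  36  48  62  65  70  77  80  80  80  81  81  80  79  79  80
   79  79  79  80]]
```

The left tip is now at pixel (273,199.5). That puts the tip about 12 mm above the reported TCP height, the same offset as before. I go down 13 mm more so the tips stand about 15 mm above the bench, then close.

```bash
python3 -m pendant '[[0,0,0.12,0],[0,0,0.12,0],[0,0,0.12,0],[0,0,0.16,0],[0,0,0,0],[0,0,0,0]]'; python3 -m pendant '[[0,0,0,0],[0,0,0,0],[0,0,0,0],[0,0,0,0],[0,0,0,0],[0,0,0,0],[0,0,0,0],[0,0,0,0]]' -1 20
python3 - <<'E'
from h import *
S=imaging.grab_frame("scene").astype(int).sum(2)//3
print(S[180:208,266:302:1])
E
```

```text
t: 6.5
eef_pos: [0.6254, -0.1555, 0.0031]
tcp_rot: [-2.221, -2.221, 0.0]
ft_force: [-0.5, 0.6, -0.5]
width: 0.0884
grasp_force: 0.0
t: 7.17
eef_pos: [0.6256, -0.1555, 0.0035]
tcp_rot: [2.221, 2.222, 0.0]
ft_force: [1.2, 0.5, 0.4]
width: 0.0391
grasp_force: 20.0
[[ 23  27  30 ... 132 151 151]
 [ 19  28  40 ... 131 152 152]
 [ 22  32  43 ... 132 153 152]
 ...
 [ 74  83  80 ...  82  82  82]
 [ 69  80  81 ...  81  81  80]
 [ 63  75  79 ...  80  80  78]]
```

```bash
python3 -m pendant '[[0,0,-0.3,0],[0,0,-0.6,0],[0,0,-0.8,0],[0,0,-0.8,0],[0,0,-0.5,0],[0,-0.6,0,0],[0,-1,0,0],[0,-1,0,0],[0,-1,0,0],[0,-1,0,0]]'; python3 -m pendant '[[0.1,-0.6,0,0],[0.02,-0.23,0,0],[0,0,0,0],[0,0,0,0],[0,0,0,0]]'
python3 - <<'E'
from h import *
go([.4899,-.1524,.0485])
E
```

```text
t: 8.05
eef_pos: [0.5093, -0.1554, 0.079]
tcp_rot: [2.22, 2.222, 0.0]
ft_force: [0.3, -0.2, -1.0]
width: 0.0392
grasp_force: 20.0
t: 8.47
eef_pos: [0.4908, -0.1529, 0.0786]
tcp_rot: [2.22, 2.221, 0.001]
ft_force: [-0.3, -0.8, -0.8]
width: 0.0395
grasp_force: 20.0
t 8.47 at [ 0.4908 -0.1529  0.0786] yaw y 0.04 tilt 0.06 units [ 0.02  -0.038  1.205] F [-0.3 -0.8 -0.8] w 0.0395
```

```bash
python3 -m pendant '[[0.02,-0.04,0.3,0],[0,0,0.3,0],[0,0,0.1,0],[0,0,0.1,0],[0,0,0.1,0],[0,0,0,0],[0,0,0,0]]'; python3 -m pendant '[[0,0,0.08,0],[0,0,0.08,0],[0,0,0.08,0],[0,0,0,0],[0,0,0,0],[0,0,0,0]]'
python3 - <<'E'
from h import *
go([.4899,-.1524,.0485])
E
```

```text
t: 9.05
eef_pos: [0.489, -0.1521, 0.056]
tcp_rot: [2.221, 2.222, 0.0]
ft_force: [0.3, 0.4, -0.6]
width: 0.0392
grasp_force: 20.0
t: 9.55
eef_pos: [0.4902, -0.1523, 0.0504]
tcp_rot: [2.219, 2.219, 0.003]
ft_force: [7.1, 1.9, -0.5]
width: 0.0393
grasp_force: 20.0
t 9.55 at [ 0.4902 -0.1523  0.0504] yaw y 0.0 tilt 0.22 units [-0.003 -0.011  0.076] F [ 7.1  1.9 -0.5] w 0.0393
```

The cap is around the plug with a side load of 7 N in +x. I ease it 1.5 mm that way and press gently home.

```bash
python3 -m pendant '[[0.01,0.06,0,0],[0,0,0,0],[0,0,0.06,0],[0,0,0.06,0],[0,0,0,0],[0,0,0,0],[0,0,0,0]]'
python3 -m pendant '[[0,0,0.04,0],[0,0,0.04,0],[0,0,0,0],[0,0,0,0],[0,0,0,0]]'
```

```text
t: 10.13
eef_pos: [0.4904, -0.1519, 0.0483]
tcp_rot: [2.22, 2.221, 0.001]
ft_force: [-1.8, 2.5, 16.6]
width: 0.0391
grasp_force: 20.0
t: 10.55
eef_pos: [0.4905, -0.1521, 0.0473]
tcp_rot: [2.219, 2.22, 0.0]
ft_force: [-6.1, 3.4, 28.1]
width: 0.0395
grasp_force: 20.0
```

```bash
python3 -m pendant '[[0,0,-0.06,0],[0,0,0,0],[0,0,0,0]]'; python3 -m pendant '[[0,0,0,0],[0,0,0,0],[0,0,0,0],[0,0,0,0],[0,0,0,0],[0,0,0,0],[0,0,0,0],[0,0,0,0]]' 1 20
python3 -m pendant '[[0,0,-0.3,0],[0,0,-0.6,0],[0,0,-0.8,0],[0,0,-0.8,0],[0,0,-0.8,0],[0,0,-0.8,0],[0,0,0,0],[0,0,0,0]]'
python3 - <<'E'
from h import *
go([.4937,-.2917,.145])
S=imaging.grab_frame("scene"); T=imaging.grab_frame("top")
print(proj("scene",(.4905,-.1525,.078)),proj("scene",(.4905,-.1525,.045)))
a=cv2.resize(S[160:235,205:305],None,fx=8,fy=8,interpolation=cv2.INTER_CUBIC)[:,:,::-1]
cv2.imwrite("pics/s6.png",a)
E
```

```text
t: 10.8
eef_pos: [0.4904, -0.152, 0.0474]
tcp_rot: [2.22, 2.221, 0.0]
ft_force: [-1.7, 1.9, 14.2]
width: 0.039
grasp_force: 20.0
t: 11.47
eef_pos: [0.4902, -0.1518, 0.0464]
tcp_rot: [-2.221, -2.222, 0.0]
ft_force: [0.7, 0.3, -0.4]
width: 0.0883
grasp_force: 0.0
t: 12.13
eef_pos: [0.4905, -0.1519, 0.1499]
tcp_rot: [2.219, 2.22, 0.001]
ft_force: [0.2, -0.5, -0.1]
width: 0.0876
grasp_force: 0.0
t 12.13 at [ 0.4905 -0.1519  0.1499] yaw y 0.03 tilt 0.13 units [-5.59   0.126  0.201] F [ 0.2 -0.5 -0.1] w 0.0876
[238.57121986 193.40077205] [240.10054215 205.05503988]
```

View pics/s6.png

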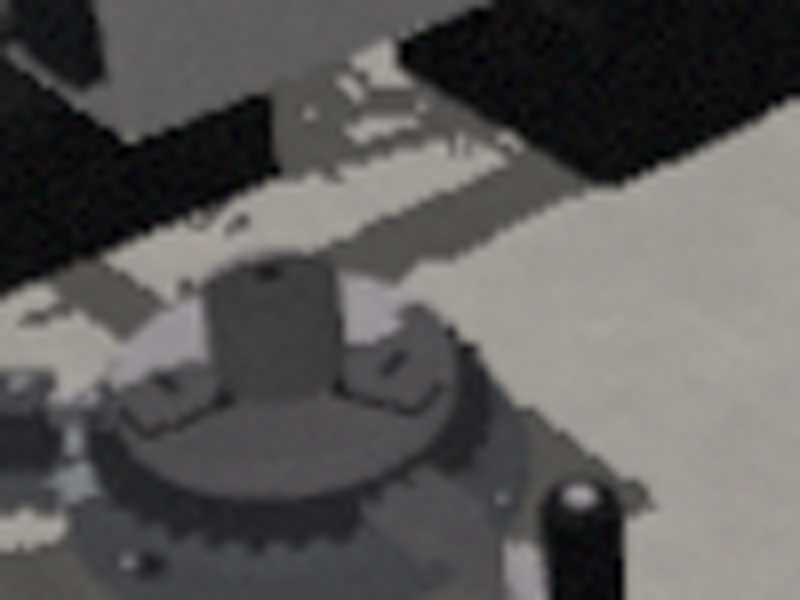

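The picture shows the cap upright and home between the open jaws, with its hole at full-image (238.5,193.9) against the expected (238.6,193.4). Next I go to the handle and turn a quarter.

```bash
python3 -m pendant '[[-0.8,0.13,0,0],[-1,0,0,0],[-1,0,0,0],[-1,0,0,0],[-1,0,0,0],[-0.79,0,0,0],[0,0,0,7],[0,0,0,7],[0,0,0,7],[0,0,0,7]]' 1 40 >/dev/null
python3 -m pendant '[[0,0,0,7],[0,0,0,7],[0,0,0,7],[0,0,0,7],[0,0,0,7],[0,0,0,7],[0,0,0,7],[0,0,0,7],[0,0,0,6],[0,0,0,0]]' >/dev/null
python3 -m pendant '[[0,0,0,0],[0,0,0,0]]' >/dev/null
python3 - <<'E'
from h import *
go([.4937,-.2917,.033])
E
```

```text
t 14.07 at [ 0.4934 -0.2914  0.1483] yaw y -89.8 tilt 0.07 units [0.017 0.014 4.612] F [ 0.3  0.3 -0.2] w 0.0885
```

```bash
python3 -m pendant '[[0.01,0.01,0.8,0],[0,0,0.8,0],[0,0,0.8,0],[0,0,0.8,0],[0,0,0.6,0],[0,0,0.4,0],[0,0,0.3,0],[0,0,0.1,0],[0,0,0,0],[0,0,0,0]]'
python3 -m pendant '[[0,0,0,0],[0,0,0,0],[0,0,0,0],[0,0,0,0],[0,0,0,0],[0,0,0,0],[0,0,0,0],[0,0,0,0],[0,0,0,0]]' -1 40
python3 - <<'E'
from h import *
go([.4937,-.2917,.033])
c=np.array([.4904,-.1522]);p=sensors.get_obs()["eef_pos"][:2]-c;a0=np.arctan2(p[1],p[0]);R=np.hypot(*p);print(a0,R)
prev=p
for th in np.arange(.1,.66,.1).tolist()+[.628,.64]:
    q=R*np.array([np.cos(a0-th),np.sin(a0-th)]);print(round(th,3),(q+c).round(4))
E
```

```text
t: 14.9
eef_pos: [0.4941, -0.2921, 0.0346]
tcp_rot: [3.141, 0.001, 0.001]
ft_force: [-0.3, 0.6, 0.8]
width: 0.0883
grasp_force: 0.0
t: 15.65
eef_pos: [0.4938, -0.2918, 0.0339]
tcp_rot: [-3.142, -0.001, 0.0]
ft_force: [0.5, 1.1, -0.1]
width: 0.0305
grasp_force: 0.0
t 15.65 at [ 0.4938 -0.2918  0.0339] yaw y -89.98 tilt 0.0 units [-0.004 -0.004  0.038] F [ 0.5  1.1 -0.1] w 0.0305
-1.5464644795399725 0.13964842170171365
0.1 [ 0.4798 -0.2914]
0.2 [ 0.466  -0.2897]
0.3 [ 0.4524 -0.2866]
0.4 [ 0.4392 -0.2821]
0.5 [ 0.4265 -0.2763]
0.6 [ 0.4144 -0.2693]
0.628 [ 0.4111 -0.2672]
0.64 [ 0.4098 -0.2662]
```

```bash
python3 -m pendant '[[0,0,0,0],[0,0,0,0],[0,0,0,0],[0,0,0,0]]' -1 40
cat >> h.py <<'E'
def lev():
    o=sensors.get_obs();p=o["eef_pos"][:2]-[.4904,-.1522];a=np.arctan2(p[1],p[0]);th=-1.5465-a
    tg=np.array([np.sin(a),-np.cos(a)]);f=o["ft_force"]
    print("t",round(o["t"],2),"th",th.round(4),"r",np.hypot(*p).round(4),"push",(-f[:2]@tg).round(1),"rad",(f[:2]@p/np.hypot(*p)).round(1),"fz",f[2].round(1),"w",round(o["width"],4),"g",o["grasp_force"],"z",o["eef_pos"][2].round(4))
E
python3 - <<'E'
from h import *
lev()
a0=-1.5465;R=.1396;P=lambda t:R*np.array([np.cos(a0-t),np.sin(a0-t)])
for t in np.arange(0,.66,.05):
    d=(P(t+.05)-P(t))/.025; print(round(t+.05,2),d[0].round(3),(-d[1]).round(3))
E
```

```text
t: 15.98
eef_pos: [0.4938, -0.2915, 0.0339]
tcp_rot: [-3.141, -0.001, 0.0]
ft_force: [0.3, 2.3, 0.9]
width: 0.0209
grasp_force: 40.0
t 15.98 th -0.0 r 0.1394 push 0.4 rad -2.3 fz 0.9 w 0.0209 g 39.99646117910743 z 0.0339
0.05 -0.279 -0.0
0.1 -0.279 -0.014
0.15 -0.278 -0.028
0.2 -0.276 -0.042
0.25 -0.274 -0.056
0.3 -0.27 -0.069
0.35 -0.267 -0.083
0.4 -0.262 -0.096
0.45 -0.257 -0.109
0.5 -0.251 -0.122
0.55 -0.245 -0.134
0.6 -0.238 -0.146
0.65 -0.23 -0.158
0.7 -0.222 -0.169
```

```bash
L(){ python3 -c "from h import *;lev()"; }
python3 -m pendant '[[-0.14,0,0,0],[-0.14,0,0,0],[-0.14,-0.007,0,0],[-0.14,-0.007,0,0],[-0.14,-0.014,0,0],[-0.14,-0.014,0,0],[0,0,0,0]]' >/dev/null; L
python3 -m pendant '[[-0.14,-0.02,0,0],[0,0,0,0]]' >/dev/null; L
python3 -m pendant '[[-0.14,-0.02,0,0],[0,0,0,0]]' >/dev/null; L
python3 -m pendant '[[-0.14,-0.028,0,0],[0,0,0,0]]' >/dev/null; L
python3 -m pendant '[[-0.14,-0.028,0,0],[0,0,0,0]]' >/dev/null; L
```

```text
t 16.57 th 0.1476 r 0.1394 push 5.1 rad -4.4 fz -1.3 w 0.021 g 39.99567657709122 z 0.034
t 16.73 th 0.1733 r 0.1394 push 3.9 rad -3.5 fz -0.8 w 0.021 g 39.99578554183245 z 0.034
t 16.9 th 0.2002 r 0.1394 push 3.8 rad -5.5 fz 0.3 w 0.0208 g 39.99589629471302 z 0.034
t 17.07 th 0.2183 r 0.1394 push 7.8 rad -5.3 fz -3.8 w 0.0209 g 39.995709992945194 z 0.034
t 17.23 th 0.2413 r 0.1395 push 10.9 rad -6.4 fz -5.7 w 0.0208 g 39.995889477431774 z 0.034
```

The first click shows at 0.21 rad, as given. I go on.

```bash
L(){ python3 -c "from h import *;lev()"; }
python3 -m pendant '[[-0.14,-0.035,0,0],[-0.14,-0.035,0,0],[-0.13,-0.041,0,0],[-0.13,-0.041,0,0],[-0.13,-0.048,0,0],[-0.13,-0.048,0,0],[0,0,0,0]]' >/dev/null; L
python3 -m pendant '[[-0.13,-0.054,0,0],[0,0,0,0]]' >/dev/null; L
python3 -m pendant '[[-0.13,-0.054,0,0],[0,0,0,0]]' >/dev/null; L
python3 -m pendant '[[-0.125,-0.06,0,0],[-0.125,-0.06,0,0],[-0.125,-0.065,0,0],[0,0,0,0]]' >/dev/null; L
python3 -m pendant '[[-0.125,-0.065,0,0],[0,0,0,0]]' >/dev/null; L
```

```text
t 17.82 th 0.3995 r 0.1395 push 3.8 rad -6.4 fz -2.0 w 0.0209 g 39.99584723263979 z 0.034
t 17.98 th 0.4208 r 0.1395 push 7.2 rad -7.0 fz -4.1 w 0.0207 g 39.99578760936856 z 0.034
t 18.15 th 0.4386 r 0.1396 push 11.1 rad -6.7 fz -6.6 w 0.0208 g 39.99592825770378 z 0.0341
t 18.48 th 0.5162 r 0.1396 push 9.3 rad -7.9 fz -5.7 w 0.0211 g 39.99594261869788 z 0.0341
t 18.65 th 0.5419 r 0.1396 push 8.2 rad -7.8 fz -5.3 w 0.021 g 39.99609047546983 z 0.0341
```

Two clicks done. Now slowly to the third.

```bash
L(){ python3 -c "from h import *;lev()"; }
python3 -m pendant '[[-0.12,-0.07,0,0],[0,0,0,0]]' >/dev/null; L
python3 -m pendant '[[-0.12,-0.07,0,0],[0,0,0,0]]' >/dev/null; L
python3 -m pendant '[[-0.12,-0.075,0,0],[0,0,0,0]]' >/dev/null; L
python3 -m pendant '[[-0.08,-0.05,0,0],[0,0,0,0],[0,0,0,0]]' >/dev/null; L
```

```text
t 18.82 th 0.5677 r 0.1396 push 7.9 rad -8.9 fz -5.1 w 0.0209 g 39.99597134068608 z 0.0341
t 18.98 th 0.5937 r 0.1396 push 6.7 rad -8.7 fz -3.5 w 0.0209 g 39.99601950868964 z 0.034
t 19.15 th 0.6204 r 0.1396 push 5.7 rad -9.1 fz -3.8 w 0.0208 g 39.99600442126393 z 0.034
t 19.4 th 0.6312 r 0.1397 push 7.2 rad -10.8 fz -5.5 w 0.0211 g 39.99602755531669 z 0.0341
```

```bash
L(){ python3 -c "from h import *;lev()"; }
python3 -m pendant '[[-0.08,-0.05,0,0],[0,0,0,0],[0,0,0,0]]' >/dev/null; L
python3 -m pendant '[[0,0,0,0],[0,0,0,0],[0,0,0,0],[0,0,0,0],[0,0,0,0],[0,0,0,0]]' >/dev/null; L
python3 - <<'E'
from h import *
S=imaging.grab_frame("scene").astype(int).sum(2)//3
print(proj("scene",(.4905,-.1525,.078)));print(np.array2string(S[190:199,232:246]))
E
```

```text
t 19.65 th 0.6409 r 0.1397 push 12.4 rad -13.1 fz -8.8 w 0.0211 g 39.996336344629526 z 0.0341
t 20.15 th 0.6404 r 0.1398 push 12.1 rad -12.4 fz -8.7 w 0.0208 g 39.99629946425557 z 0.0341
[238.57121986 193.40077205]
[[ 10   8   9  12  11   9  16  20  21  20  23  20  63 122]
 [  9   9  14  14  12  15  14  20  24  21  22  25  30  76]
 [ 10   9  13   4   8  12  12  18  22  24  21  19  20  93]
 [ 15   5  13  15   8  14  17  20  19  22  22  23  28  93]
 [  7  10   5  12   8   7  11  21  19  20  19  24  20  79]
 [ 11   7  13   8  13   8  10  14  23  19  22  20  23  73]
 [ 18  16   3  11   9   9  13  14  21  20  23  20  23  56]
 [ 10   8  12  10  16  17  11  16  21  20  24  22  20  48]
 [ 11  15  10   9  10  10  10  14  24  17  21  19  23  34]]
```

Third click felt: the push jumped from 5.7 to 12 N, and the lever is steady at 0.64 rad. The gripper now hides the cap from the scene camera. Handing in.

```bash
python3 -c "
from h import *
print(r.job_done())"
```

```text
the job is handed in; nothing more can be done
None
```

The job is handed in with the cap seated rim down over the plug and the lever held by its handle just past the third click (about 0.64 rad, 12 N push); jaw grip was not measured directly and the result was not reported back.

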